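# Set the forge blower's air gate to half and start it

## Task

Get the forge blower ready at half blast. With the fingertips, push the red plate of the sprung air gate forward until the first tooth of its slide has passed under the brass stop pin and the pin has dropped behind it, stop well before the second tooth passes (that is full blast), and let go, so that the slide springs back and rests latched against the pin at half. Then press the green start button on the yellow switch box all the way down and let it up again. Only push: do not pinch the plate, do not touch the stop pin, and leave the tools and vessels lying about where they are.

Things in the scene. Friction and masses are not known exactly. Their poses are not given: they have to be found in the camera images.
- air_gate: Air gate and blower, one fixed unit: green base 410 x 110 x 8 mm (x = -137 to 273 mm), two green rails 40 mm high with the toothed slide between, steel bridge 80 mm high at x = 19 to 41 mm, green gate housing, blue blower drum (top at 134 mm). Origin on the table amid the rails; x points from the red plate to the blower, the direction of the push; z up. Position and yaw vary.
- plate_face (a point): Centre of the rear (push) face of the red push plate, 69 mm above the table; moves with the slide; axes of air_gate. Upright plate, 60 mm wide, 14 mm thick, from 42 to 96 mm above the table (rail tops are at 40 mm). With the gate shut it lies at x = -119, y = 0 mm in the frame of air_gate. Nothing stands within 100 mm behind it.
- gate_slide (a joint): Slide travel in m along +x of air_gate: 0 shut (start), 0.036 latched at half, 0.072 latched at full, 0.078 end stop. Spring back: 4.8 N at 0, 7 N at half, 9 N at full; a tooth adds about 1.5 N. Let go between 0.039 and 0.069 it returns to 0.036 and stays; earlier, to 0. Full cannot be undone by pushing. Stripes on the rails mark the plate's front face: yellow half, white full.
- stop_pin (a joint): Height of the sprung brass stop pin in m: 0 = down (start, or dropped behind a tooth), up to 0.008 while a tooth passes under it. It works by itself.
- push_plate: Rear half (8 mm) of the red push plate, the side to push on. Origin on the plate's mid plane, 8 mm ahead of plate_face; axes of air_gate.
- plate_front: Front half (6 mm) of the red push plate, the side towards the stop pin; not to be gripped. Origin as push_plate.
- pin_knob: Brass knob on the stop pin above the bridge, 20 mm across, 14 mm high, at x = 30, y = 0 mm of air_gate; origin at its underside, 82 mm above the table when the pin is down, 8 mm higher as a tooth passes. Not to be touched.
- switch_box: Yellow switch box 90 x 90 x 50 mm, fixed to the table, with the green button in the middle of its top. Origin at the centre of its underside. It stands left or right of the air gate; position and yaw vary.
- start_button_top (a point): Centre of the top of the green start button, 36 mm across, 72 mm above the table when up. A black collar 52 mm across stands round it up to 62 mm above the table.
- start_button (a joint): Travel of the button in m, downward: 0 = up, 0.006 = all the way down; sprung, 1.35 N to start it and 4.5 N at the bottom.
- tongs: Bystander: steel tongs with blue handle ends, 280 x 40 mm, 12 mm high, lying to the left of the air gate along its rails (about 110 mm from its middle line). Origin under the middle.
- chisel: Bystander: steel chisel, 165 x 20 x 16 mm, lying to the right of the air gate along its rails (about 100 mm from its middle line). Origin under the middle of its shank.
- tin_cup: Bystander: bare metal cup, 64 mm across, 75 mm high, standing beside or beyond the switch box. Origin under its centre.
- paste_can: Bystander: small can with orange side and white lid, 54 mm across, 60 mm high, standing beside the switch box. Origin under its centre.
- hammer: Bystander: hammer lying at the left side of the table. Origin under its middle.
- brush: Bystander: brush lying at the right side of the table. Origin under its middle.
Things that resemble listed ones, but are neither listed nor needed, are in the scene too. Of the things that look like the switch_box, take the one that is farthest to the robot's left at the start.

How it is judged (in metres and radians):
On the way, in this order (a step that is already met when the one before it is completed fails the run):
1. the slide has sprung back against the dropped pin at half and is let go (value of joint gate_slide between 0.031 and 0.041 m and value of joint stop_pin below 0.003 m and velocity of joint gate_slide between -0.01 and 0.01 m/s and contact force between push_plate and the fingers below 0.3 N and contact force between push_plate and the arm below 0.3 N), for 0.2 s.
2. the start button is pressed down (value of joint start_button above 0.0045 m), for 0.05 s.
At the end, for the whole second after the job is handed in: The slide rests latched at half (travel 31 to 41 mm, pin down to within 3 mm, not moving), the start button is up again (within 1.5 mm) after having been pressed (4.5 of its 6 mm), and every bystander is within 20 mm of where it began (value of joint gate_slide between 0.031 and 0.041 m and value of joint stop_pin below 0.003 m and velocity of joint gate_slide between -0.01 and 0.01 m/s and value of joint start_button below 0.0015 m and distance of each of tongs, chisel, tin_cup, paste_can, hammer, brush from where it was at the start of the episode below 0.02 m); the robot touches nothing.
It fails at once if the push plate is pinched between the fingers (contact force between each of push_plate, plate_front and the fingers above 0.5 N).
It fails at once if the stop pin is touched (contact force between pin_knob and the fingers above 0.5 N or contact force between pin_knob and the arm above 0.5 N).
It fails at once if a bystander is lifted, carried or knocked away (distance of any of tongs, chisel, tin_cup, paste_can, hammer, brush from where it was at the start of the episode above 0.03 m).
It also fails if it takes over 45 s, if anything falls off the work surface, if the arm or the gripper's body presses on something with over 40 N, if the wrist force passes 120 N, or if a joint passes its speed limit or range.

## Robot

A 6-joint arm with a two-finger parallel gripper is mounted at the origin on the work surface. World frame = base frame: x ahead of the robot, y to its left, z up, the work surface at z = 0. Lengths are in m, angles in degrees, forces in N, time in s.
With the tool pointing down it reaches from about 0.4 to 0.825 m from the base axis. Payload 7 kg.
Tool frame: the origin (TCP) lies midway between the tips of the shut fingers; the grasp point (between the pads) lies 19 mm behind it; z points along the fingers, y is the direction in which the jaws open and shut (so a half turn about z gives the same grasp; the last joint's range is limited). The gripper opens to 88 mm and grips with 3 to 60 N. Pads are 19 mm wide; open, the fingers measure 130 mm over their backs; the gripper's body (78 mm by 193 mm) begins 47 mm behind the grasp point.
Start: joints at [86.236, 20.546, 0.682, 0, -70.136, -16.507], TCP at [0.234, 0.633, 0.227] pointing down, gripper open.
Joint ranges: [-176.03, 176.03], [-82.01, 121.73], [-58.28, 71.71], [-173.87, 95.51], [-174.79, -0.11], [-173.66, 173.66]. Speed limits (degrees/s): [136.94, 136.94, 172.46, 180, 180, 180].

## Interface

Orientations are given as a 3x3 rotation matrix whose columns are the frame's x, y, z axes.
In Python, from rig import robot gives the robot as it stands. Calls block until the motion is done:
- robot.goto(position, orientation): joint-space move of the TCP to a pose.
- robot.servo_line(position, ori=None, speed=0.15): straight line of the TCP; ori=None keeps the orientation; speed is the mean speed in m/s.
- robot.movej(angles): joint-space move.
- robot.move_gripper(opening): opening from 0.0 (shut) to 1.0 (fully open); the grip force is fixed at half the most; returns when the fingers have stopped.
- robot.dwell(seconds).
- robot.ik(position, orientation): joint angles nearest the present ones, or None.
- robot.grab_frame(name): name is "scene" or "top" or "wrist"; returns (picture, depth): 384x512x3 uint8, red, green, blue; 384x512 float32, m along the optical axis (not along the pixel's ray), 0 where there is no reading.
- robot.camera_info(name): a dict with "vfov" (degrees; the focal length in pixels is half the picture's height over the tangent of half this angle, whatever the lens; pixels are square), "cx", "cy" (the principal point, pixels), "view" (4x4, takes a point from world to camera coordinates); the wrist camera has in their place "T_tool_cam" (4x4, takes a point from camera to tool coordinates, whose origin is the TCP and whose axes are the flange's). Camera axes: x right, y down, z forward; pixel columns grow to the right and rows downward; lengths in m; the calibration is good to about 2 mm. The wrist camera is an equidistant fisheye: a pixel r from the principal point sees the ray r / f radians off the axis. A picture is of the moment at which its call begins: read the wrist's pose just before it. camera_info takes no time and is no camera call.
A pose or a line that the arm cannot do raises robot.Unreachable and nothing moves.
- robot.job_done(): hands the job in, once; it reports no verdict.
Readings, each from a call of its own:
- robot.read_t(): time.
- robot.read_qpos(): joint angles.
- robot.read_qvel(): joint speeds.
- robot.read_effort(): joint torques, N m.
- robot.read_position(): TCP position.
- robot.read_tcp_rot(): TCP orientation.
- robot.read_force(): force on the tool from outside, world axes, zero at the start.
- robot.read_ft_torque(): the same for the moment, N m.
- robot.read_grip_width(): opening from 0.0 (shut) to 1.0 (fully open).
Only numpy, scipy, OpenCV 4.12 (cv2) and the standard library are available. Lean on these libraries where they do the work, as an engineer would, in place of code of your own. Each camera call takes 0.05 s, during which the arm holds its last target. There are 200 camera calls.

## Working session

There is one attempt and no reset: what is moved stays moved. The work goes in short steps, each a Python script; the robot and the scene stay as the last script left them, time stands still between calls to the robot, and variables do not carry over. Pictures are saved under pics/ and viewed, about 8 in all and at most 12, crops included, and the job is handed in when it is done.

```bash
mkdir -p pics; ls; cat > h.py <<'E'
import numpy as np, cv2
from rig import robot
def save(n,im): cv2.imwrite(f'pics/{n}.png',cv2.cvtColor(im,cv2.COLOR_RGB2BGR))
def pts(name,d):
    c=robot.camera_info(name); h,w=d.shape; f=h/2/np.tan(np.radians(c['vfov'])/2)
    v,u=np.mgrid[:h,:w]; P=np.stack([(u-c['cx'])/f*d,(v-c['cy'])/f*d,d,np.ones_like(d)],-1)
    return (P@np.linalg.inv(c['view']).T)[...,:3]
E
python3 - <<'E'
from h import *
for n in ('top','scene'):
    p,d=robot.grab_frame(n); np.savez(n,p=p,d=d,P=pts(n,d)); save(n,p)
    c=robot.camera_info(n); print(n,c['vfov'],np.linalg.inv(c['view'])[:3].round(3).tolist())
print(robot.read_t())
E
```

```text
pics
top 50.01056856849602 [[-0.02, -0.985, 0.173, 0.36], [-1.0, 0.024, 0.02, -0.01], [-0.024, -0.173, -0.985, 1.307]]
scene 51.039314391156495 [[0.241, 0.519, -0.82, 1.642], [0.971, -0.127, 0.204, -0.247], [0.002, -0.845, -0.535, 0.78]]
0.1
```

View pics/top.png

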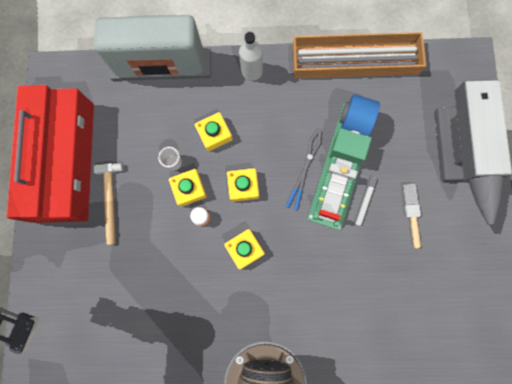

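View pics/scene.png

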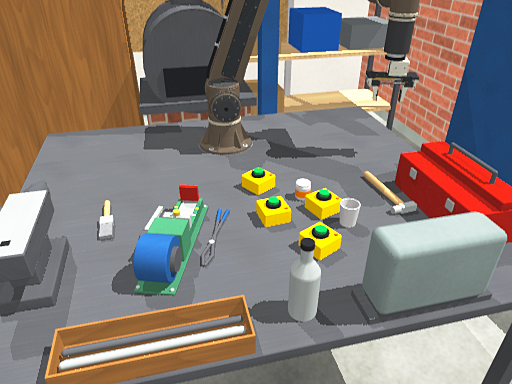

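Top view, candidates for the switch box: yellow boxes at (213,131), (187,187), (243,184) and (244,249). The leftmost is (187,187), with the can at (200,216) and the cup at (169,157) beside it. The air gate runs from its red plate at (329,215) up to the blue drum at (361,115), with the knob near (345,170). The red toolbox at the left is not relevant. Next I measure.

```bash
python3 - <<'E'
from h import *
z=np.load('top.npz'); p,d,P=z['p'],z['d'],z['P']
hsv=cv2.cvtColor(p,cv2.COLOR_RGB2HSV); H,S,V=hsv[...,0],hsv[...,1],hsv[...,2]
def comps(m,mn=30):
    n,l,s,c=cv2.connectedComponentsWithStats(m.astype(np.uint8))
    return [(l==i,s[i,4],c[i]) for i in range(1,n) if s[i,4]>=mn]
for nm,m in {'yellow':(H>20)&(H<35)&(S>150)&(V>120),'green':(H>50)&(H<85)&(S>90),'red':((H<6)|(H>174))&(S>150),'blue':(H>100)&(H<120)&(S>150)}.items():
    for k,a,c in comps(m):
        q=P[k]; top=q[:,2].max(); t=q[q[:,2]>np.percentile(q[:,2],90)-.006]
        r=cv2.minAreaRect((t[:,:2]*1000).astype(np.float32))
        print(nm,a,c.round(),'z90',np.percentile(q[:,2],90).round(4),'mean',t.mean(0).round(4),'rect',np.round(r[0]),np.round(r[1]),round(r[2],1))
# green base of gate: low pixels
ks=[k for k,a,c in comps((H>50)&(H<85)&(S>60)) if c[0]>300]
k=np.any(ks,0); b=k&(abs(P[...,2]-.008)<.006); r=cv2.minAreaRect((P[b][:,:2]*1000).astype(np.float32)); print('base',b.sum(),r)
crops=[p[150:225,150:225],p[150:225+5,300:375+5]]
save('crop',np.hstack([cv2.resize(c,(400,400),interpolation=cv2.INTER_CUBIC) for c in crops]))
E
```

```text
yellow 663 [214. 132.] z90 0.0537 mean [0.7735 0.1468 0.0639] rect [598.  60.] [489.  87.] 25.6
yellow 699 [188. 188.] z90 0.0528 mean [0.5944 0.2278 0.0585] rect [484. 146.] [384. 104.] 36.4
yellow 666 [243. 185.] z90 0.0533 mean [0.5986 0.0539 0.0588] rect [501.  45.] [290.  88.] 5.4
yellow 690 [244. 249.] z90 0.0537 mean [0.4001 0.0523 0.0538] rect [391.  47.] [111.  88.] 30.6
green 125 [212. 128.] z90 0.0735 mean [0.7786 0.1481 0.0716] rect [779. 148.] [34. 30.] 63.8
green 1471 [340. 164.] z90 0.1043 mean [ 0.6994 -0.2749  0.1194] rect [ 538. -179.] [107. 478.] 58.9
green 134 [242. 182.] z90 0.0735 mean [0.5993 0.0546 0.0841] rect [492.  17.] [266.  35.] 19.0
green 132 [185. 185.] z90 0.0736 mean [0.5965 0.2311 0.0712] rect [596. 231.] [33. 33.] 31.5
green 72 [350. 187.] z90 0.0411 mean [ 0.5844 -0.2742  0.0399] rect [ 586. -275.] [ 9. 38.] 69.8
green 45 [346. 200.] z90 0.0425 mean [ 0.5436 -0.2594  0.0406] rect [ 544. -259.] [ 9. 19.] 67.1
green 143 [244. 248.] z90 0.0739 mean [0.4003 0.0529 0.0836] rect [380.  33.] [89. 33.] 44.4
red 9671 [ 51. 156.] z90 0.1598 mean [0.6877 0.6677 0.1683] rect [509. 451.] [900. 358.] 50.4
red 105 [329. 215.] z90 0.0977 mean [ 0.4922 -0.202   0.1112] rect [ 442. -111.] [ 46. 257.] 28.9
blue 953 [361. 115.] z90 0.1338 mean [ 0.7952 -0.3103  0.1425] rect [ 584. -189.] [ 87. 567.] 60.0
blue 35 [291. 198.] z90 0.0131 mean [ 0.5582 -0.0983  0.0111] rect [559. -99.] [ 5. 60.] 63.7
blue 36 [298. 200.] z90 0.0128 mean [ 0.5507 -0.1192  0.0101] rect [ 551. -120.] [ 6. 59.] 74.7
base 641 ((630.2137451171875, -256.79107666015625), (120.36383056640625, 339.5275573730469), 69.12800598144531)
```

View pics/crop.png

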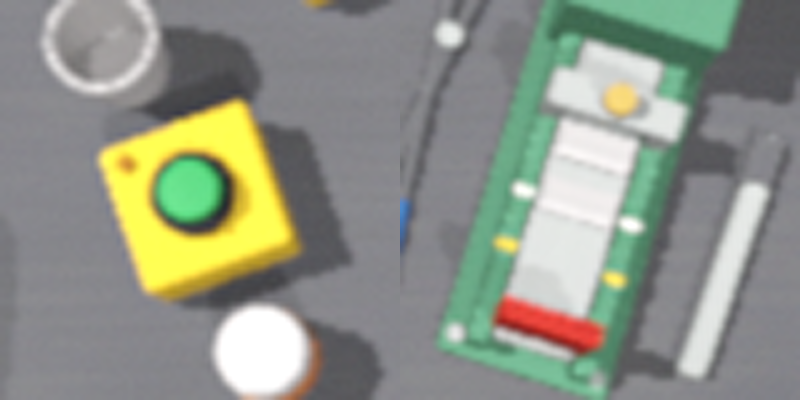

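Crop: left is the chosen box (button at about (187,188) in the full picture, cup and can beside it). Right is the gate, with the plate shut, yellow and white stripes ahead of it, and the brass knob on the bridge. Next I refine the gate's axis from the plate and knob, then look from close by.

```bash
python3 - <<'E'
from h import *
z=np.load('top.npz'); p,d,P=z['p'],z['d'],z['P']
hsv=cv2.cvtColor(p,cv2.COLOR_RGB2HSV); H,S,V=[hsv[...,i].astype(int) for i in range(3)]
sub=np.zeros(H.shape,bool); sub[140:235,290:385]=1
R=sub&((H<6)|(H>174))&(S>150)&(P[...,2]>.088)&(P[...,2]<.102)
K=sub&(H>12)&(H<28)&(S>80)&(P[...,2]>.088)&(P[...,2]<.104)
r=cv2.minAreaRect((P[R][:,:2]*1000).astype(np.float32)); k=P[K].mean(0)
c=np.array(r[0])/1000; print('plate',R.sum(),r,'knob',K.sum(),k)
v=k[:2]-P[R].mean(0)[:2]; print('dist',np.hypot(*v),'yaw',np.degrees(np.arctan2(v[1],v[0])), P[R].mean(0))
G=sub&(H>50)&(H<85)&(S>60)&(abs(P[...,2]-.04)<.004)
r=cv2.minAreaRect((P[G][:,:2]*1000).astype(np.float32)); print('rails',r)
E
```

```text
plate 83 ((493.897705078125, -203.90054321289062), (58.65675735473633, 12.105158805847168), 72.6031723022461) knob 32 [ 0.62781568 -0.25239668  0.09540264]
dist 0.14238662106924904 yaw -19.711741374810458 [ 0.49377271 -0.20437135  0.09532784]
rails ((585.1319580078125, -233.73548889160156), (97.229736328125, 223.35337829589844), 69.42938995361328)
```

```bash
cat >> h.py <<'E'
yaw=np.radians(-19.8); D=np.array([np.cos(yaw),np.sin(yaw),0]); F=np.array([.4938,-.2043,0])-.007*D
def down(a,s): 
    x=np.array([np.cos(a),np.sin(a),0])*s; z=np.array([0,0,-1.]); return np.stack([x,np.cross(z,x),z],1)
def best(pos,a):
    o=[(down(a,s),robot.ik(pos,down(a,s))) for s in (1,-1)]
    o=[x for x in o if x[1] is not None]; return min(o,key=lambda x:abs(x[1][5]))[0]
E
python3 - <<'E'
from h import *
robot.move_gripper(0.0)
q=F-.06*D; q[2]=.2
R=best(q,yaw); print(R.round(2).tolist(), robot.ik(q,R))
robot.goto(q,R); print(robot.read_position(),robot.read_force(),robot.read_grip_width())
q[2]=.064; robot.servo_line(q,speed=.1)
p,d=robot.grab_frame('wrist'); save('w1',p); print(robot.read_position(),robot.read_force(),robot.read_t())
E
```

```text
[[0.94, -0.34, 0.0], [-0.34, -0.94, 0.0], [0.0, -0.0, -1.0]] [  1.36306549   1.84366552 -26.77407588   0.         -61.3822586
  68.83693451]
[ 0.43117002 -0.18114969  0.19999926] [-0.04231209  0.5645503   0.25916087] 0.005571683067087575
[ 0.43118795 -0.18162275  0.064543  ] [ 0.33975617 -0.25155282  0.37481893] 6.025
```

View pics/w1.png

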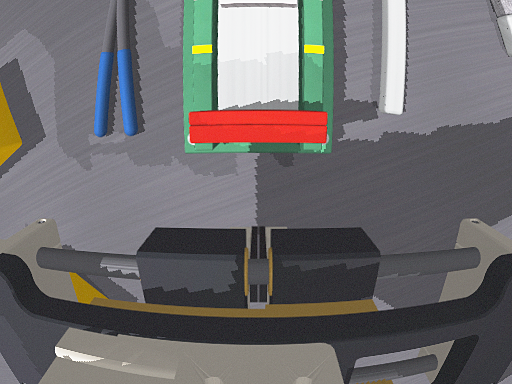

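The plate is square and centred ahead of the fingers (columns 190–327, finger gap at column 258), and the yellow stripes are at row 48. Next I feel for contact, then push by a measured stroke.

```bash
python3 - <<'E'
from h import *
f0=robot.read_force()@D; p0=robot.read_position(); s=.03; robot.servo_line(p0+s*D,speed=.06)
while s<.075:
    f=robot.read_force()@D-f0
    if f<-2.5: break
    s+=.0015; robot.servo_line(p0+s*D,speed=.03)
a=(robot.read_position()-F)@D; print('contact at',s,f,'tcp rel. face',a)
if s<.075:
    c=robot.read_position()
    for t in (.02,.036,.043,.050):
        robot.servo_line(p0+(s+t)*D,speed=.05); print(t,(robot.read_position()-c)@D,robot.read_force()@D-f0)
    p,d=robot.grab_frame('wrist'); save('w2',p); print(robot.read_t())
E
```

```text
contact at 0.05100000000000002 -5.447275179432719 tcp rel. face -0.009501133348333453
0.02 0.01988737184507309 -6.596604776640448
0.036 0.035776229447492786 -5.075729768642982
0.043 0.04237847248374413 -7.863130963883644
0.05 0.04926091936282471 -7.320939039671522
11.8333
```

View pics/w2.png

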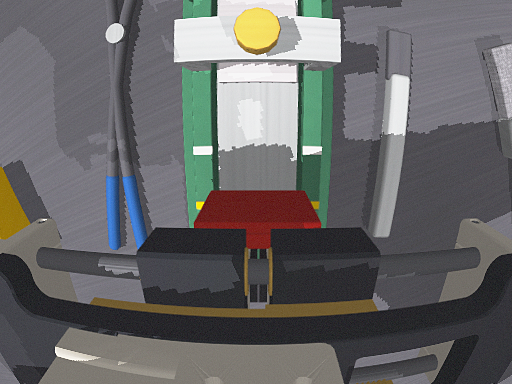

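The plate's front is past the yellow stripe (row 205) and well short of the white one (row 150), so travel is about 50 mm. I back off and check.

```bash
python3 - <<'E'
from h import *
c=robot.read_position()
robot.servo_line(c-.02*D,speed=.04); robot.servo_line(c-.09*D,speed=.1); robot.dwell(.2)
p,d=robot.grab_frame('wrist'); save('w3',p); print(robot.read_force(),robot.read_t())
E
```

```text
[ 0.20132648 -0.88114492  0.38328422] 13.625
```

View pics/w3.png

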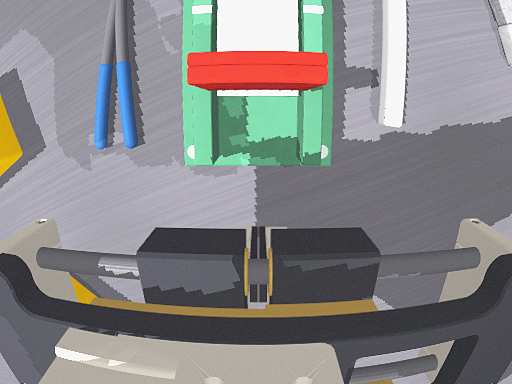

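The slide has rested at half: the plate covers the yellow stripes, white is still ahead at row 9, and there is no contact. Now the button.

```bash
python3 - <<'E'
from h import *
c=robot.read_position(); c[2]=.22; robot.servo_line(c,speed=.15)
b=np.array([.5965,.2311,.2]); R=best(b,np.arctan2(b[1],b[0])); robot.goto(b,R)
b[2]=.095; robot.servo_line(b,speed=.1)
p,d=robot.grab_frame('wrist'); save('w4',p); print(robot.read_position(),robot.read_force(),robot.read_t())
E
```

```text
[0.59696533 0.23140558 0.09584021] [-0.14126097  1.24601003  0.72548119] 17.7
```

View pics/w4.png

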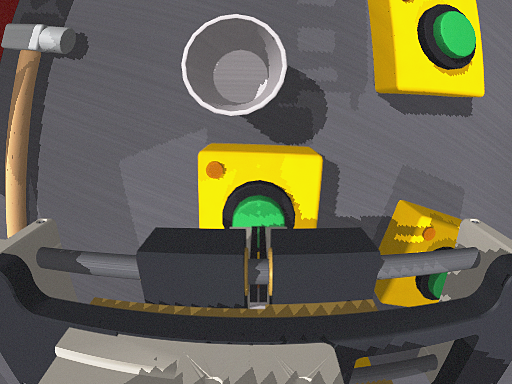

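The fingers stand over the right button (green centred at column 258, cup ahead and clear). Now I press under force control.

```bash
python3 - <<'E'
from h import *
p=robot.read_position(); f0=robot.read_force()[2]; z=.078
while z>.058:
    q=p.copy(); q[2]=z; robot.servo_line(q,speed=.03); f=robot.read_force()[2]-f0
    print(round(z,4),robot.read_position()[2].round(4),round(f,2))
    if f>9: break
    z-=.0015
robot.dwell(.2); print('hold',robot.read_position()[2],robot.read_force()[2]-f0)
q=p.copy(); q[2]=.2; robot.servo_line(q,speed=.12)
q=p*[.9,1,1]; q[2]=.25; robot.goto(np.array([.3,.45,.25]),robot.read_tcp_rot())
t,d=robot.grab_frame('top'); P=pts('top',d); save('end',t); o=np.load('top.npz')
print(robot.read_t())
hsv=cv2.cvtColor(t,cv2.COLOR_RGB2HSV); H,S=hsv[...,0],hsv[...,1]
s=np.zeros(H.shape,bool); s[140:235,290:385]=1
R=s&((H<6)|(H>174))&(S>150)&(P[...,2]>.088)&(P[...,2]<.102)
print('travel',(P[R].mean(0)-np.array([.4938,-.2044,0]))@D)
s[:]=0; s[165:205,165:210]=1; G=s&(H>50)&(H<85)&(S>90); print('button z',np.median(P[G][:,2]),'before',np.median(o['P'][G][:,2]))
E
```

```text
0.078 0.0779 0.07
0.0765 0.0765 -1.04
0.075 0.0749 -1.65
0.0735 0.0734 0.13
0.072 0.0721 -0.04
0.0705 0.0706 1.91
0.069 0.0691 2.21
0.0675 0.0676 2.4
0.066 0.0663 5.35
0.0645 0.0661 15.16
hold 0.06610632286050254 13.464971022480546
23.5917
travel 0.035337974968223405
button z 0.07026641042782211 before 0.06996008419497246
```

View pics/end.png

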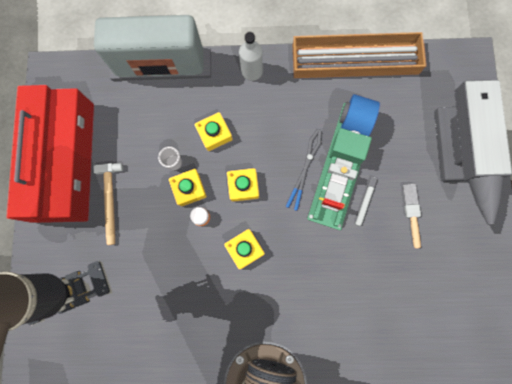

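The plate is at the half mark (331,203), the button is up, the bystanders are where they were, and the arm is clear.

```bash
python3 -c "
from rig import robot
robot.job_done(); print(robot.read_t())"
```

```text
the job is handed in; nothing more can be done
the job is handed in; nothing more can be done
```

The blower is set at half blast, and I have handed the job in; the robot's clock read 23.6 s of the 45 s at my last check.

- **Air gate:** With the fingers shut, I felt for the red plate and pushed it about 50 mm past first contact, then backed off. In the last picture the slide rests at 35.3 mm of travel (half is 36 mm). I did not measure the stop pin's height; that it has dropped follows from the slide holding at half.
- **Start button:** I pressed the button on the leftmost yellow box until it bottomed at 66.1 mm above the table with about 13–15 N, its full 6 mm of travel. Afterwards its height matched the first picture (70.3 mm against 70.0 mm), so it is up again. Both readings are about 2 mm below the listed 72 mm, which is within the camera's error.
- **Bystanders:** All looked unmoved in the last top view, judged by eye rather than measured. The arm was clear of everything, and no check failed.

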